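# Load the filter housing into the datum nest and hold it against both stops

## Task

Pick up the aluminium filter housing (the blue rib on its top is the grip), lift it clear and lower it flat into the shallow pocket of the black nest, its two brass connectors sticking out over the low lip opposite the shorter steel stop. Then press it into the corner, snug against both steel stops at once, with a steady push of some 3 to 25 newtons on each, and finish while still holding it pressed there: do not let go. Leave everything else on the bench alone and do not ram the stops.

Things in the scene. Friction and masses are not known exactly. Their poses are not given: they have to be found in the camera images.
- housing: Loose aluminium block, 56 (x) by 40 (y) by 22 mm high, about 0.18 kg, upright on the bench. Blue grip rib centred on its top: 36 mm long (x), 14 mm thick (y), from 22 to 50 mm above the underside; grip it across its thickness from above. Two brass connectors, 6 mm thick, stick out 10 mm from the -x face at y = +-11 mm, 11 mm above the underside. Origin: centre of the underside, z up.
- nest: Black plate, does not move: 106 (x) by 90 (y) by 8 mm thick; its top is the pocket floor. The pocket, 66 (x) by 50 mm (y), is centred on the origin; tall steel stops bound it at x = +33 and y = +25 mm, grey lips 8 mm wide, 4 mm high above the floor at x = -33 and y = -25 mm. Origin: centre of the underside, z up.
- stop_far: The steel stop on the nest's +x side: a bar 12 mm thick (x), 38 mm long (y), 16 mm high above the pocket floor, rigid. Its contact face is the plane x = +33 mm of the nest, from y = -20 to +18 mm. Origin: centre of its underside.
- stop_side: The steel stop on the nest's +y side: a bar 52 mm long (x), 12 mm thick (y), 16 mm high above the pocket floor, rigid. Its contact face is the plane y = +25 mm of the nest, from x = -27 to +25 mm. Origin: centre of its underside. Friction at the other stop and on the floor takes part of a push towards this one, and the other way round.
- nest_seat (a point): Point on the pocket floor, at (5, 5, 8) mm in the nest's frame: the housing's origin comes here when the housing is flat on the floor and against both stops, its axes along the nest's (its +x face on the +x stop, its +y face on the +y stop). Axes as the nest's.
- tape_roll: Bystander: roll of amber tape lying flat, 68 mm across, 19 mm high, loose. Origin: centre of its underside.
- bottle: Bystander: white dosing bottle with a blue collar, 63 mm across, 128 mm high, loose. Origin: centre of its underside.
- eye_loupe: Bystander: black eye loupe, 42 mm across, 34 mm high, loose. Origin: centre of its underside.
- braid_reel: Bystander: copper braid reel with a blue hub, 48 mm across, 12 mm high, loose. Origin: centre of its underside.
- notes: Bystander: yellow note pad, 70 by 71 by 12 mm, loose. Origin: centre of its underside.
- driver: Bystander: blue precision screwdriver, 157 mm long, 16 mm thick, loose. Origin: centre of its underside.

How it is judged:
On the way, in this order (a step that is already met when the one before it is completed fails the run):
1. the housing is held by the fingers, lifted clear of the bench and the nest (height (world z) of housing above 0.035 m and contact force between the fingers and housing above 1 N), for 0.1 s.
2. the housing lies flat on the pocket's floor, inside the pocket, connectors over the low lip (z of housing in the frame of nest between 0.006 and 0.01 m and angle between housing's own z axis and vertical below 0.06 rad and horizontal distance between housing and nest_seat below 0.017 m and angle between the x axis of housing and the x axis of nest, either way round below 0.25 rad), for 0.1 s.
At the end, for the whole second after the job is handed in: For the whole last second the gripper still holds the housing, which is still, flat on the pocket floor (within 2 mm, 0.04 rad), square to the nest (0.04 rad), its origin within 2.5 mm of the seat point horizontally, and pressed against each of the two steel stops with 1 to 40 N (contact force between housing and stop_far between 1 and 40 N and contact force between housing and stop_side between 1 and 40 N and horizontal distance between housing and nest_seat below 0.0025 m and z of housing in the frame of nest between 0.006 and 0.01 m and angle between housing's own z axis and vertical below 0.04 rad and angle between the x axis of housing and the x axis of nest, either way round below 0.04 rad and contact force between the fingers and housing above 2 N and linear speed of housing below 0.01 m/s); the arm keeps its last pose, push and grip.
It fails at once if a bystander is shifted by more than 30 mm or toppled (distance of any of tape_roll, bottle, eye_loupe, braid_reel, notes, driver from where it was at the start of the episode above 0.03 m or angle between bottle's own z axis and vertical above 0.5 rad).
It fails at once if a stop is rammed with more than 80 N (contact force between housing and stop_far above 80 N or contact force between housing and stop_side above 80 N).
It also fails if it takes over 56 s, if anything falls off the work surface, if the arm or the gripper's body presses on something with over 40 N, if the wrist force passes 120 N, or if a joint passes its speed limit or range.

## Robot

A 6-joint arm with a two-finger parallel gripper is mounted at the origin on a cart in front of the work surface, level with it; the furniture and walls round the work are solid. World frame = base frame: x ahead of the robot, y to its left, z up, the work surface at z = 0. Lengths are in m, angles in rad, forces in N, time in s.
With the tool pointing down it reaches from about 0.375 to 0.925 m from the base axis. Payload 5.7 kg.
Tool frame: the origin (TCP) lies midway between the tips of the shut fingers; the grasp point (between the pads) lies 19 mm behind it; z points along the fingers, y is the line along which they close (so a half turn about z gives the same grasp; the last joint's range is limited). The gripper opens to 88 mm and grips with 3 to 60 N. Pads are 20 mm wide; open, the fingers measure 115 mm over their backs; the gripper's body (75 mm by 178 mm) begins 61 mm behind the grasp point.
Start: joints at [1, 0.359, 1.51, -0, 1.272, -0.115], TCP at [0.264, 0.539, 0.223] pointing down, gripper open.
Joint ranges: [-2.97, 2.97], [-1.01, 2.36], [0.21, 2.38], [-0.96, 4.11], [0.2, 2.71], [-2.98, 2.98]. Speed limits (rad/s): [2.39, 2.39, 3.14, 3.14, 3.14, 3.14].

## Interface

Orientations are given as a unit quaternion [x, y, z, w].
In Python, from bench import move_ptp, servo_line, goto_joints, move_gripper, sleep, inverse_kinematics, capture, PlanningError, close_job, spot_in, silhouettes, current_clock, current_joint_pos, current_qvel, current_joint_torque, current_position, current_orientation, current_force, current_torque, current_finger_gap, current_grip_force gives the robot as it stands. Calls block until the motion is done:
- move_ptp(position, orientation): joint-space move of the TCP to a pose.
- servo_line(position, orientation=None, rate=0.15, contact_N=None): straight line of the TCP; orientation=None keeps the orientation; rate is the mean speed in m/s. With contact_N (N) it stops when the force on the tool has changed by that much, and returns True; else False.
- goto_joints(angles): joint-space move.
- move_gripper(opening): finger opening in m; the grip force is fixed at half the most; returns when the fingers have stopped.
- sleep(seconds).
- inverse_kinematics(position, orientation): joint angles nearest the present ones, or None.
- capture(name): name is "scene" or "top" or "wrist"; returns a dict with "image" (480x640x3 uint8, blue, green, red), "range_z" (480x640 float32, m along the optical axis (not along the pixel's ray), 0 where there is no reading), "intrinsics" (3x3 intrinsics, pixels), "R" (3x3) and "t" (3): a world point X has camera coordinates R X + t. Camera axes: x right, y down, z forward; pixel columns grow to the right and rows downward; lengths in m; the calibration is good to about 2 mm. A picture is of the moment at which its call begins.
A pose or a line that the arm cannot do raises PlanningError and nothing moves.
- close_job(): hands the job in; it is judged then, once.
Trained networks look in the newest picture that a camera, given by its name, has taken for a name from the list of things; names that differ only in an ending like _2 or _b are one class to them, and where a whole thing is asked for, a point or a joint stands for the part that bears it (a point fixed in the world has none). Each returns a list of dicts, best first, with "conf" (0 to 1); they miss things now and then, are a little off and sometimes report something else, mostly with a low value. They report only what shows in the picture. A call takes as long as a camera call.
- spot_in(camera, query): "xy" ([column, row] in pixels, amid what is visible of it).
- silhouettes(camera, query): "region" (480x640 bool, what is visible of it) and "xy" ([column, row] in pixels, amid what is visible of it).
Readings, each from a call of its own:
- current_clock(): time.
- current_joint_pos(): joint angles.
- current_qvel(): joint speeds.
- current_joint_torque(): joint torques, N m.
- current_position(): TCP position.
- current_orientation(): TCP orientation.
- current_force(): force on the tool from outside, world axes, zero at the start.
- current_torque(): the same for the moment, N m.
- current_finger_gap(): finger opening in m.
- current_grip_force(): force on a finger pad.
Only numpy, scipy, OpenCV 4.12 (cv2) and the standard library are available. Lean on these libraries where they do the work, as an engineer would, in place of code of your own. Each camera call takes 0.05 s, during which the arm holds its last target. There are 200 camera calls.

## Working session

There is one attempt and no reset: what is moved stays moved. The work goes in short steps, each a Python script; the robot and the scene stay as the last script left them, time stands still between calls to the robot, and variables do not carry over. Pictures are saved under pics/ and viewed, at most 10 in all, crops included, and the job is handed in when it is done.

```bash
mkdir -p pics; cat > h.py <<'E'
import numpy as np, cv2
from bench import *
def pts(c,mask):
    v,u=np.nonzero(mask&(c["range_z"]>0)); z=c["range_z"][v,u]
    P=np.linalg.inv(c["intrinsics"])@np.vstack([u*z,v*z,z])
    return (c["R"].T@(P-c["t"].reshape(3,1))).T
def ray(c,uv,z):
    d=c["R"].T@np.linalg.inv(c["intrinsics"])@np.array([uv[0],uv[1],1.]); o=-c["R"].T@np.ravel(c["t"])
    return o+d*(z-o[2])/d[2]
def rect(P):
    (c,s,a)=cv2.minAreaRect((P[:,:2]*1000).astype(np.float32)); return np.round(c,1),np.round(s,1),round(a,1)
E
python3 - <<'E'
from h import *
print(current_orientation(),current_clock())
for n in ["top","scene"]:
    c=capture(n); cv2.imwrite(f"pics/{n}0.png",c["image"])
    for q in ["housing","nest","stop_far","stop_side","tape_roll","bottle","eye_loupe","braid_reel","notes","driver"]:
        for s in silhouettes(n,q)[:2]:
            P=pts(c,s["region"]); 
            if len(P)>10: print(n,q,round(s["conf"],2),np.round(s["xy"]),len(P),np.round(np.median(P,0),3),rect(P),np.round(np.percentile(P[:,2],[2,98]),3))
E
```

```text
[ 2.25922500e-01  9.74144855e-01 -8.58187492e-04 -2.96889970e-04] 0.0
top housing 0.88 [454. 253.] 433 [ 0.422 -0.322  0.023] (array([ 420.3, -326.8]), array([63.8, 39.9]), 26.2) [0.006 0.054]
top nest 0.93 [336. 194.] 1605 [ 0.562 -0.041  0.009] (array([562.9, -41.2]), array([107.7,  90.3]), 8.7) [0.002 0.027]
top stop_side 0.69 [525. 228.] 330 [ 0.49  -0.469  0.018] (array([ 489.8, -465.5]), array([64.6, 64. ]), 1.9) [0.003 0.024]
top stop_side 0.61 [322. 196.] 125 [ 0.558 -0.011  0.024] (array([555.8, -11.3]), array([49.5, 15.8]), 10.2) [0.006 0.03 ]
top tape_roll 0.55 [506. 233.] 387 [ 0.489 -0.464  0.017] (array([ 491. , -466.4]), array([64.4, 68.9]), 6.5) [0.003 0.024]
top bottle 0.58 [523. 164.] 1018 [ 0.63  -0.458  0.092] (array([ 711., -637.]), array([ 81.4, 431. ]), 27.6) [0.006 0.131]
top bottle 0.47 [451. 254.] 469 [ 0.423 -0.323  0.023] (array([ 422.2, -329.9]), array([64.1, 47.4]), 24.6) [-0.001  0.054]
top eye_loupe 0.46 [307. 152.] 229 [0.668 0.031 0.03 ] (array([671.5,  31.6]), array([38.3, 36. ]), 85.7) [0.001 0.037]
top braid_reel 0.78 [423. 303.] 323 [ 0.301 -0.26
[... 980 characters left out ...]
-0.485  0.082] (array([ 674.8, -448.8]), array([164.8,  67.6]), 31.8) [0.003 0.128]
scene eye_loupe 0.75 [353. 210.] 159 [0.669 0.022 0.024] (array([674.7,  29.8]), array([53.6, 36.7]), 47.3) [0.    0.036]
scene braid_reel 0.8 [312. 333.] 282 [ 0.301 -0.275  0.009] (array([ 300.3, -273.4]), array([47.7, 46.7]), 23.2) [-0.002  0.014]
scene notes 0.62 [198. 216.] 391 [0.274 0.278 0.01 ] (array([276. , 281.7]), array([78.8, 69.2]), 81.6) [0.001 0.016]
scene driver 0.48 [204. 188.] 108 [0.36  0.396 0.01 ] (array([361.1, 391.9]), array([37.5, 74.6]), 13.4) [-0.005  0.017]
scene driver 0.17 [471. 309.] 1221 [ 0.621 -0.485  0.082] (array([ 665.4, -455.5]), array([141.8,  67.1]), 33.9) [0.003 0.128]
```

View pics/top0.png

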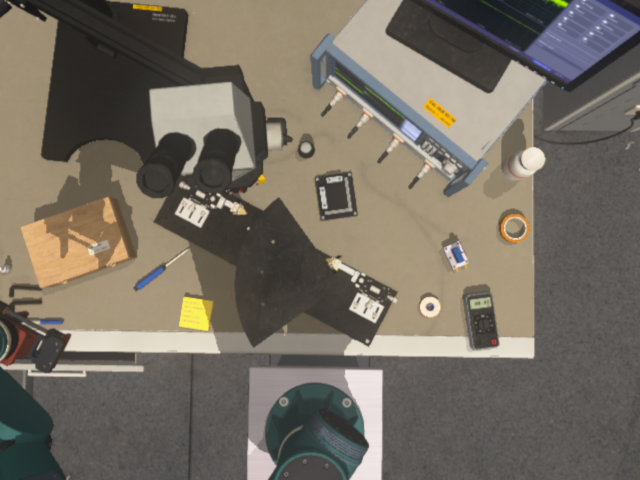

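View pics/scene0.png

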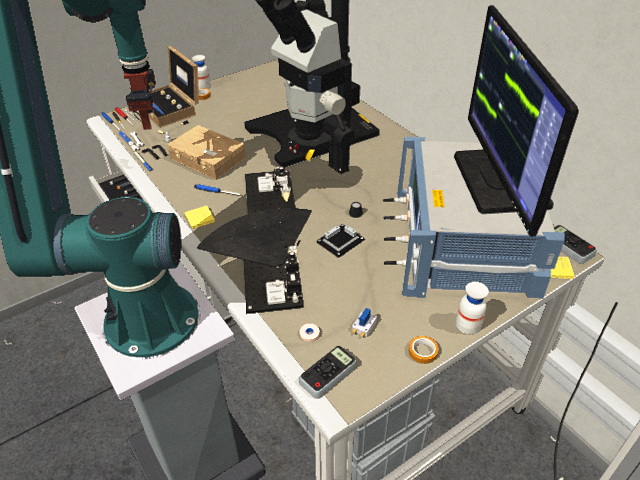

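The top view shows the housing at about px (455,253) and the nest at (336,194), with its tall stops toward +x and +y. Both agree with the depth positions. The scene view shows the microscope and the instrument standing tall nearby. Next I check obstacle heights and the housing's heading.

```bash
python3 - <<'E'
from h import *
c=capture("top"); P=pts(c,np.ones((480,640),bool))
ys=np.arange(.6,-.6,-.05); print("x\\y  "+" ".join(f"{y:4.0f}" for y in ys*100))
for x in np.arange(.9,.2,-.05):
    r=[]
    for y in ys:
        m=(abs(P[:,0]-x)<.025)&(abs(P[:,1]-y)<.025); r.append(f"{100*P[m,2].max():4.0f}" if m.any() else "   .")
    print(f"{x:.2f} "+" ".join(r))
im=c["image"]
a=cv2.resize(im[225:285,415:495],(640,480),interpolation=cv2.INTER_CUBIC)
cv2.imwrite("pics/crop1.png",a)
E
```

```text
x\y    60   55   50   45   40   35   30   25   20   15   10    5   -0   -5  -10  -15  -20  -25  -30  -35  -40  -45  -50  -55
0.90   33   35   35   35    3    3    1    1    1    1    1    1    0   22   23   24   29   36   37    .    .    .    .    .
0.85   33   37   35   35   35   35    0    .    1    1    1    1   23   23   23   24   24   28   42   48    .    .    .    .
0.80    3    3    3   35   35   35   35   35    0    1    1    1   22   23   23   23   24   24   25   49   55   58   14    .
0.75    3    3    3    3    3   35   35   35   36   36    1    1    5    5   23   23   23   23   24   24   23   58   55    .
0.70    3    3    3    3    3    .    .   35   44   44   44   28    4    5    5   23   23   23   23   23   23   12    1    .
0.65    3    1    1    3    3    .    .   57   57   57   56   39    4    1    1    6   22   23   23   23   22   13   13    .
0.60    1    1    1    1    .    4    6   56   57   58   58   39    3    3    1    1    5   12   23   23    1   13   13    .
0.55    1    7    7    1    1    3    7   53   66   66   66    3    3    2    2    1    1    1   22    1    1    1    1    .
0.50    7    7    7    7    2    3    6    7   66   66   65    4    2    2    1    1    1    1    1    1    1    2    2    .
0.45    7    7    7    7    1    2    2    2    3    4    4    4    4    1    1    1    1    1    6    5    1    2    2    .
0.40    7    7    7    7    2    2    1    2    4    3    4    4    4    9    9    1    1    1    6    5    1    1    1    .
0.35    7    7    2    2    2    2    1    1    4    4    4    4    4    9   11    7    2    1    1    3    4    1    1    .
0.30   32   40   44    1    1    1    2    2    4    4    4    4    4    2    6    7    5    2    2    4    4    1    1    .
0.25    2   40   45   35   66   68    2    2    3    4    4    4    2    2    2    3    1    1    1    4    5    2    1    .
```

View pics/crop1.png

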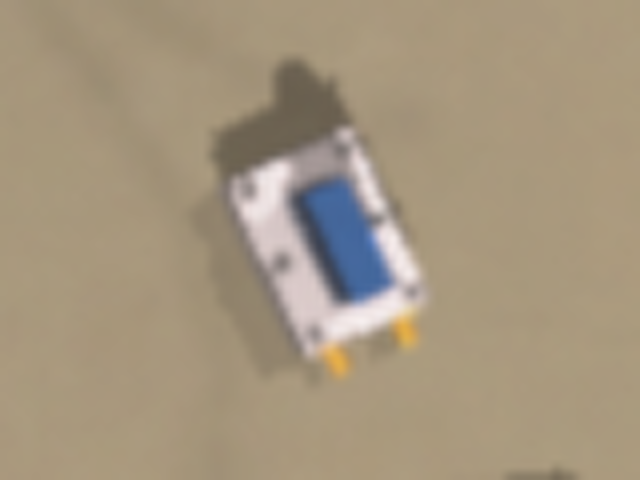

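The crop shows the brass connectors at the lower right, px (335,360) and (405,330), so the housing's +x points up and left, at a yaw of about +26°. That's close to the nest's yaw of about 9°, so it only needs a small turn. The microscope blocks a direct swing, so I'll check clearances for a retracted sweep.

```bash
python3 - <<'E'
from h import *
Q=[]
for n in("top","scene"):
    c=capture(n); Q.append(pts(c,np.ones((480,640),bool)))
P=np.vstack(Q); r=np.hypot(P[:,0],P[:,1]); a=np.degrees(np.arctan2(P[:,1],P[:,0]))
for lo in range(-45,55,5):
    s=[]
    for z0,z1 in((.08,.2),(.2,.35),(.35,.8)):
        m=(a>lo)&(a<lo+5)&(P[:,2]>z0)&(P[:,2]<z1)&(r>.2)&(r<1)
        s.append(f"{r[m].min():.2f}({m.sum()})" if m.any() else "-")
    print(lo,s)
# near nest: obstacles
for z0,z1 in((.06,.12),(.12,.2),(.2,.3),(.3,.7)):
    for i,p in enumerate(Q):
        m=(p[:,2]>z0)&(p[:,2]<z1)&(abs(p[:,0]-.565)<.13)&(abs(p[:,1]+.04)<.18)
        print(z0,i,m.sum(), np.round(p[m].min(0),3) if m.any() else '', np.round(p[m].max(0),3) if m.any() else '')
def quat(yaw_y): # tool y axis at azimuth yaw_y(rad), z down
    h=(yaw_y+np.pi/2)/2; return [np.cos(h),np.sin(h),0,0]
az=1.0
for r_ in(.38,.40,.42):
  for d in(0,np.pi/2,-np.pi/2):
    q=inverse_kinematics([r_*np.cos(az),r_*np.sin(az),.25],quat(az+d)); print(r_,d,None if q is None else np.round(q,2))
for (x,y,z,yw) in [(.4203,-.3235,.25,116),(.4203,-.3235,.25,-64),(.4203,-.3235,.03,116),(.4203,-.3235,.03,-64),(.56,-.041,.03,98.7),(.56,-.041,.03,-81.3),(.56,-.041,.15,98.7),(.56,-.041,.15,-81.3)]:
    q=inverse_kinematics([x,y,z],quat(np.radians(yw))); print(x,z,yw,None if q is None else np.round(q,2))
E
```

```text
-45 ['-', '-', '-']
-40 ['0.76(1248)', '-', '-']
-35 ['0.69(3013)', '0.69(2463)', '0.89(4897)']
-30 ['0.64(2812)', '0.64(8058)', '0.89(5047)']
-25 ['0.67(428)', '0.68(7321)', '0.90(3161)']
-20 ['0.36(590)', '0.70(6970)', '0.91(1739)']
-15 ['0.37(457)', '0.72(5938)', '0.93(1352)']
-10 ['0.38(445)', '0.75(4653)', '0.95(1259)']
-5 ['0.81(703)', '0.79(1728)', '0.99(304)']
0 ['0.82(235)', '0.63(219)', '0.60(24)']
5 ['0.69(204)', '0.58(1019)', '0.56(4472)']
10 ['0.57(342)', '0.56(2004)', '0.50(7346)']
15 ['0.57(19)', '0.56(1572)', '0.51(5198)']
20 ['0.54(200)', '0.60(1735)', '0.52(2083)']
25 ['0.59(19)', '0.87(1832)', '0.89(27)']
30 ['-', '0.99(37)', '0.99(2)']
35 ['-', '-', '-']
40 ['-', '-', '-']
45 ['-', '-', '-']
50 ['-', '-', '-']
0.06 0 113 [ 0.67 -0.22  0.06] [ 0.695 -0.186  0.118]
0.06 1 68 [0.68  0.111 0.087] [0.695 0.14  0.12 ]
0.12 0 51 [ 0.562 -0.22   0.12 ] [0.695 0.125 0.198]
0.12 1 132 [0.561 0.104 0.12 ] [0.695 0.14  0.198]
0.2 0 596 [ 0.552 -0.22   0.2  ] [0.695 0.14  0.3  ]
0.2 1 1308 [ 0.547 -0.22   0.201] [0.695 0.14  0.3  ]
0.3 0 5385 [0.492 0.046 0.3  ] [0.695 0.14  0
[... 290 characters left out ...]
 [ 0.83  0.03  1.87 -0.    1.24 -1.74]
0.4 -1.5707963267948966 [ 0.83  0.03  1.87 -0.    1.24  1.4 ]
0.42 0 [ 0.84  0.06  1.83 -0.    1.25 -0.16]
0.42 1.5707963267948966 [ 0.84  0.06  1.83 -0.    1.25 -1.74]
0.42 -1.5707963267948966 [ 0.84  0.06  1.83 -0.    1.25  1.41]
0.4203 0.25 116 [-0.79  0.23  1.62 -0.    1.29 -2.81]
0.4203 0.25 -64 [-0.79  0.23  1.62 -0.    1.29  0.33]
0.4203 0.03 116 [-0.79  0.51  1.85 -0.    0.78 -2.81]
0.4203 0.03 -64 [-0.79  0.51  1.85 -0.    0.78  0.33]
0.56 0.03 98.7 [-0.2   0.54  1.78 -0.    0.82 -1.92]
0.56 0.03 -81.3 [-0.2   0.54  1.78 -0.    0.82  1.22]
0.56 0.15 98.7 [-0.2   0.38  1.68 -0.    1.08 -1.92]
0.56 0.15 -81.3 [-0.2   0.38  1.68 -0.    1.08  1.22]
```

```bash
cat >> h.py <<'E'
def quat(yaw_y):
    h=(yaw_y+np.pi/2)/2; return [np.cos(h),np.sin(h),0,0]
E
python3 - <<'E'
from h import *
P=np.vstack([pts(capture(n),np.ones((480,640),bool)) for n in("top","scene")])
def near(x,y,yw,z0,z1):
    a=np.radians(yw); d=P[:,:2]-[x,y]; u=d@[np.cos(a),np.sin(a)]; v=d@[-np.sin(a),np.cos(a)]
    m=(P[:,2]>z0)&(P[:,2]<z1); g=np.maximum(abs(u)-.089,abs(v)-.0375)[m]; i=np.argsort(g)[:3]
    print(x,y,np.round(g[i],3),np.round(P[m][i],3).tolist())
near(.4203,-.3235,-64,.09,.5); near(.562,-.041,-81.3,.09,.25); near(.562,-.041,-81.3,.25,.6); near(.49,-.18,-73,.09,.5); near(.45,-.25,-70,.09,.5)
q=inverse_kinematics([.38*np.cos(1),.38*np.sin(1),.25],quat(1-np.pi/2))
goto_joints(q); q2=np.array(q); q2[0]=-.79; goto_joints(q2)
print(current_position(),current_force(),current_clock())
move_ptp([.40,-.31,.25],quat(np.radians(-64)))
c=capture("wrist"); cv2.imwrite("pics/w1.png",c["image"])
for s in silhouettes("wrist","housing")[:2]:
    Q=pts(c,s["region"]); print(s["conf"],len(Q),rect(Q))
    for lo,hi in((.042,.06),(.016,.027)):
        T=Q[(Q[:,2]>lo)&(Q[:,2]<hi)]; 
        if len(T)>9: print(lo,rect(T),np.median(T,0))
print(current_clock())
E
```

```text
0.4203 -0.3235 [0.092 0.092 0.093] [[0.562, -0.318, 0.223], [0.562, -0.317, 0.151], [0.564, -0.319, 0.194]]
0.562 -0.041 [0.044 0.046 0.046] [[0.622, 0.103, 0.221], [0.612, 0.103, 0.218], [0.62, 0.105, 0.231]]
0.562 -0.041 [0.015 0.015 0.017] [[0.599, 0.065, 0.366], [0.598, 0.069, 0.365], [0.6, 0.071, 0.381]]
0.49 -0.18 [0.043 0.043 0.044] [[0.605, -0.281, 0.127], [0.606, -0.283, 0.108], [0.605, -0.284, 0.124]]
0.45 -0.25 [0.044 0.044 0.046] [[0.562, -0.318, 0.223], [0.562, -0.317, 0.151], [0.564, -0.319, 0.194]]
[ 0.3122742  -0.21637357  0.24995458] [0.52179117 0.15723848 0.17942434] 4.675
0.56 2200 (array([ 420.5, -329.4]), array([65.9, 40.1]), 25.4)
0.042 (array([ 425.2, -327.2]), array([35.1, 14. ]), 25.4) [ 0.42584094 -0.32688124  0.04901831]
0.016 (array([ 424.6, -327.7]), array([56.3, 40. ]), 26.0) [ 0.42750165 -0.32359615  0.02118811]
5.775
```

View pics/w1.png

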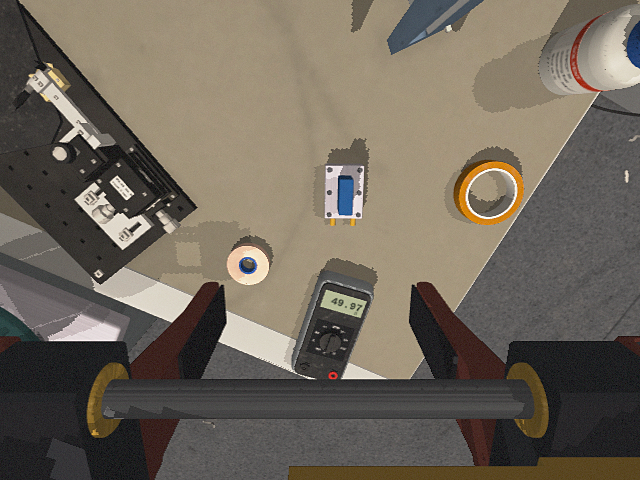

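The wrist view shows the housing at px (344,195) with the rib at (345,193) and nothing close by. Its depth outline is 56 x 40 mm and the rib 35 x 14 mm, matching the given sizes. Grasping.

```bash
python3 - <<'E'
from h import *
q=quat(np.radians(25.6-90))
move_gripper(.045)
move_ptp([.4250,-.3272,.10],q)
servo_line([.4250,-.3272,.0265],q,rate=.06,contact_N=8)
print(current_position(),current_force())
move_gripper(0.0)
print("gap",current_finger_gap(),current_grip_force(),current_force())
servo_line([.4250,-.3272,.16],q,rate=.1)
print("gap",current_finger_gap(),current_grip_force(),current_force(),current_clock())
# stand off behind nest, look
servo_line([.46,-.06,.20],quat(np.radians(8.7-90)),rate=.15)
print(current_position(),current_clock())
c=capture("wrist"); cv2.imwrite("pics/w2.png",c["image"])
for n in("nest","stop_far","stop_side","housing"):
  for s in silhouettes("wrist",n)[:2]:
    Q=pts(c,s["region"]); print(n,round(s["conf"],2),s["xy"],len(Q),rect(Q),np.round(np.percentile(Q[:,2],[2,50,98]),4))
    T=Q[Q[:,2]>.0215]; 
    if len(T)>9 and n!="housing": print("  top",len(T),rect(T))
np.savez("w2.npz",**c)
E
```

```text
[ 0.42526339 -0.32746194  0.02687401] [-0.52809172  0.29515295  0.51588043]
gap 0.013589095676892022 29.999746084213257 [-0.91570558 -0.00173515  1.05979887]
gap 0.01431527303227928 29.998128712177277 [ 0.41055621  0.7871992  -2.0044282 ] 10.6917
[ 0.45989726 -0.06039449  0.19991754] 12.6583
nest 0.95 [314.6, 93.0] 12941 (array([562.7, -42.4]), array([109.4,  92.4]), 8.8) [0.0056 0.0075 0.024 ]
  top 1659 (array([575.5, -21.9]), array([39.1, 89.8]), 62.0)
stop_far 0.58 [315.4, 49.7] 815 (array([600.2, -36.4]), array([11.3, 38.6]), 8.9) [0.0113 0.0229 0.0251]
  top 684 (array([600.3, -37.2]), array([11.3, 36.7]), 8.7)
stop_side 0.85 [276.5, 97.0] 990 (array([556.7, -11.7]), array([51.6, 12.1]), 8.9) [0.0142 0.0231 0.025 ]
  top 909 (array([556.7, -11.7]), array([51.5, 12.1]), 9.1)
housing 0.59 [315.2, 276.9] 6946 (array([395.2, -73.9]), array([193.5,  73.3]), 21.9) [0.1775 0.1956 0.2235]
housing 0.48 [313.3, 97.2] 12907 (array([561.7, -41.8]), array([106.9,  91.2]), 9.2) [0.0056 0.0075 0.024 ]
```

View pics/w2.png

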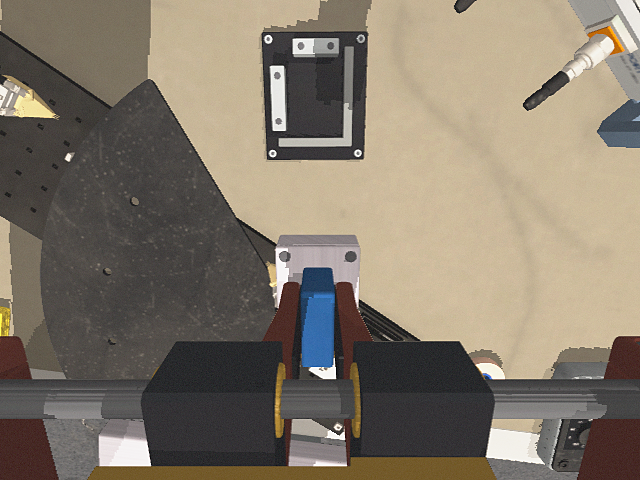

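The wrist view shows the housing held square in the fingers, px (318,270), and the nest at (315,95). Its stops are at (316,47) far and (277,98) side. The measured stop centres match a nest at (562.4,-42.2) mm with yaw 8.9°. Lowering the housing with about 4.5 mm to spare at each stop.

```bash
cat >> h.py <<'E'
A=np.radians(8.9); RN=np.array([[np.cos(A),-np.sin(A)],[np.sin(A),np.cos(A)]]); N0=np.array([.5624,-.0422])
QN=quat(A-np.pi/2)
def w(x,y,z): return [*(N0+RN@np.array([x,y])/1000),z]
def loc():
    p=current_position(); return np.round(np.r_[RN.T@(p[:2]-N0)*1000,p[2]*1000],2)
def fn():
    f=current_force(); return np.round(np.r_[RN.T@f[:2],f[2]],2)
E
python3 - <<'E'
from h import *
print(servo_line(w(.5,.5,.10),QN,rate=.1,contact_N=15),loc(),fn())
print(servo_line(w(.5,.5,.045),QN,rate=.06,contact_N=8),loc(),fn())
print(servo_line(w(.5,.5,.0325),QN,rate=.015,contact_N=4),loc(),fn())
sleep(.2); print(loc(),fn(),current_finger_gap(),current_clock())
c=capture("wrist"); cv2.imwrite("pics/w3.png",c["image"][150:])
E
```

```text
False [  0.38   0.41 100.5 ] [ 0.97  0.58 -2.34]
False [ 0.86  0.38 45.31] [-0.11 -0.91 -2.31]
True [ 0.36  0.52 34.51] [-0.67 -0.21  6.08]
[ 0.36  0.51 34.52] [1.22 1.18 4.71] 0.013666947493938673 16.45
```

View pics/w3.png

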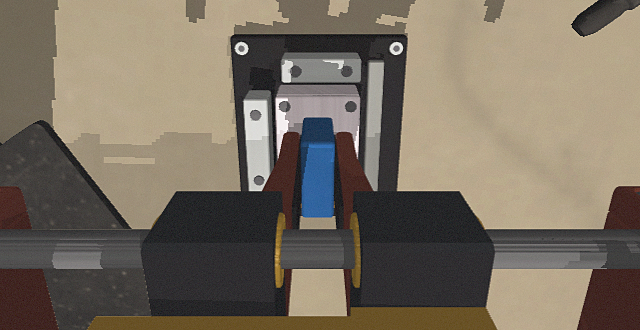

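The housing is flat in the pocket. Contact came at the expected height, with small gaps to the side stop at px (258,145) and the far stop at (320,70). Now pressing in small steps.

```bash
python3 - <<'E'
from h import *
z=.0345; x,y=.36,.52
sleep(.2); b=fn(); print(b)
hit=servo_line(w(x,y+8,z),QN,rate=.006,contact_N=6); sleep(.2); print("y",hit,loc(),fn())
p=loc(); y=p[1]
hit=servo_line(w(x+8,y,z),QN,rate=.006,contact_N=8); sleep(.2); print("x",hit,loc(),fn(),current_finger_gap(),current_clock())
E
```

```text
[-0.28 -0.2   5.27]
y True [ 0.75  4.83 34.53] [0.09 1.71 3.32]
x True [ 5.27  4.3  34.52] [ 1.42 -1.25  4.51] 0.013777129543200642 18.75
```

```bash
cat >> h.py <<'E'
def avg(n=8):
    L=[];F=[]
    for _ in range(n): sleep(.03); L.append(loc()); F.append(fn())
    return np.round(np.mean(L,0),2),np.round(np.mean(F,0),2)
E
python3 - <<'E'
from h import *
z=.0345; l,f=avg(); print(l,f); x,y=5.2,4.6
for i in range(14):
    if f[1]>-9: y+=.3
    elif f[0]>-9: x+=.3
    else: break
    servo_line(w(x,y,z),QN,rate=.01); l,f=avg(6); print(round(x,2),round(y,2),l,f)
    if max(abs(f[:2]))>22: break
print(current_finger_gap(),current_clock())
E
```

```text
[ 5.28  4.27 34.53] [ 2.98 -1.21  5.01]
5.2 4.9 [ 5.26  4.64 34.53] [ 0.98 -3.44  4.14]
5.2 5.2 [ 5.22  4.94 34.53] [ 0.61 -5.07  4.44]
5.2 5.5 [ 5.23  4.95 34.54] [ 0.38 -6.07  3.78]
5.2 5.8 [ 5.23  4.97 34.55] [ 0.35 -7.21  4.01]
5.2 6.1 [ 5.24  4.99 34.56] [-0.38 -8.56  4.32]
5.2 6.4 [ 5.25  5.02 34.58] [-0.16 -9.58  3.98]
5.5 6.4 [ 5.26  5.01 34.58] [-0.66 -9.52  4.41]
5.8 6.4 [ 5.26  5.02 34.57] [ -1.81 -10.23   5.  ]
6.1 6.4 [ 5.28  5.02 34.57] [ -2.85 -10.06   6.02]
6.4 6.4 [ 5.29  5.02 34.56] [ -3.23 -10.03   6.29]
6.7 6.4 [ 5.3   5.03 34.56] [ -3.96 -10.48   7.62]
7.0 6.4 [ 5.32  5.03 34.57] [ -4.47 -10.42   8.19]
7.3 6.4 [ 5.34  5.04 34.58] [ -5.27 -10.71   8.84]
7.6 6.4 [ 5.37  5.03 34.59] [ -6.15 -10.88   9.52]
0.013697790192184188 25.3917
```

```bash
python3 - <<'E'
from h import *
z=.0345; x,y=7.6,6.4
for x,y in [(8.2,6.4),(8.8,6.7),(9.4,7.0),(9.9,7.2)]:
    servo_line(w(x,y,z),QN,rate=.01); l,f=avg(6); print(x,y,l,f)
    if max(abs(f[:2]))>18: break
sleep(.5); print(avg(),current_finger_gap(),current_grip_force(),current_orientation(),QN,current_clock())
c=capture("wrist"); cv2.imwrite("pics/w4.png",cv2.resize(c["image"][150:400,200:450],(600,600)))
for s in silhouettes("wrist","housing")[:1]:
    Q=pts(c,s["region"]); T=Q[(Q[:,2]>.026)&(Q[:,2]<.034)]; print(len(T),rect(T)); M=np.c_[T[:,:2]-T[:,:2].mean(0),np.ones(len(T))]; print(np.linalg.lstsq(M,T[:,2],rcond=None)[0])
E
```

```text
8.2 6.4 [ 5.4   5.05 34.59] [ -7.25 -11.18  11.42]
8.8 6.7 [ 5.43  5.08 34.6 ] [ -9.16 -12.73  12.57]
9.4 7.0 [ 5.46  5.09 34.63] [-10.86 -14.56  13.68]
9.9 7.2 [ 5.48  5.11 34.64] [-12.06 -15.62  14.8 ]
(array([ 5.49,  5.1 , 34.64]), array([-11.44, -15.54,  14.78])) 0.013900648495731848 30.011398494243622 [ 0.99690153  0.07855506 -0.0036825   0.00169713] [np.float64(0.9969854226039088), np.float64(0.07758909147106603), 0, 0] 27.9583
2923 (array([579. , -34.5]), array([32.1, 40. ]), 8.5)
[-0.00614369 -0.00369795  0.02930518]
```

View pics/w4.png

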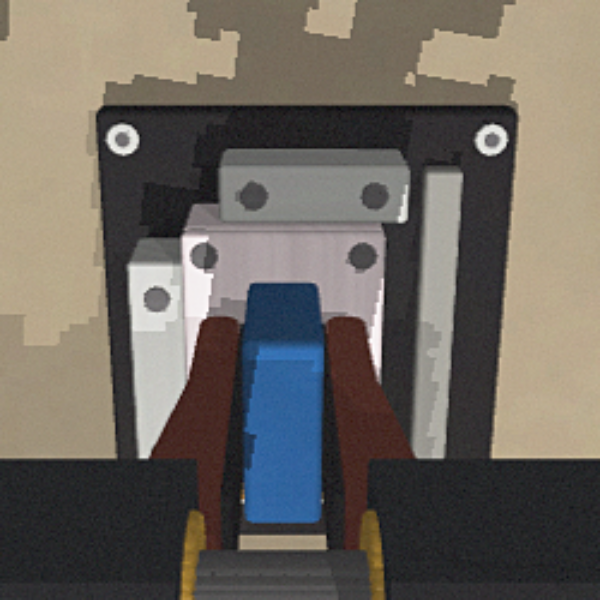

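The housing sits against the side stop at px (185,300) and the far stop at (310,225), flat and square. I'll ease the down-force so floor friction takes less, add a little x push, then hand in.

```bash
python3 - <<'E'
from h import *
for x,y,z in [(10.2,7.2,.0352),(10.7,7.2,.0358)]:
    servo_line(w(x,y,z),QN,rate=.01); l,f=avg(6); print(x,y,z,l,f)
sleep(.3); l,f=avg(); print(l,f,current_grip_force(),current_clock())
if -22<f[0]<-10 and -22<f[1]<-10 and f[2]>2: print(close_job())
E
```

```text
10.2 7.2 0.0352 [ 5.54  5.12 34.72] [-10.65 -15.77   9.76]
10.7 7.2 0.0358 [ 5.57  5.13 34.77] [-10.34 -16.43   5.58]
[ 5.57  5.13 34.77] [-10.18 -16.48   5.7 ] 30.013511180877686 29.525
the job is handed in; nothing more can be done
None
```

The housing was placed flat in the nest and handed in still gripped at 29.5 s. It was pushed into the corner with about 10 N towards the far stop and 16 N towards the side stop, measured at the wrist. Friction takes part of that, so the force on each stop is lower. The job returned no verdict.

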